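# Hang the glazed test tiles to drain over the drip pan

### The arm

A 6-joint arm with a two-finger parallel gripper is mounted at the origin on the work surface. World frame = base frame: x ahead of the robot, y to its left, z up, the work surface at z = 0. Lengths are in m, angles in rad, forces in N, time in s.
With the tool pointing down it reaches from about 0.35 to 0.875 m from the base axis. Payload 4.2 kg.
Tool frame: the origin (TCP) lies on the centre line of the jaws, within the pads' length; the fingertips stand 11 mm ahead of it and the grasp point (between the pads) lies 8 mm behind it; z points along the fingers, y is the line along which they close (so a half turn about z gives the same grasp; the last joint's range is limited). The gripper opens to 85 mm and grips with 20 to 120 N. Pads are 22 mm wide; open, the fingers measure 114 mm over their backs; the gripper's body (76 mm by 85 mm) begins 54 mm behind the grasp point. The pads swing forward as they close: fully open they stand 13 mm farther back than shut.
Start: joints at [1.566, 0.385, 0.008, 0, -1.194, -0.259], TCP at [0.163, 0.603, 0.242] pointing down, gripper open.
Joint ranges: [-3.14, 3.14], [-1.21, 2.06], [-1.07, 1.41], [-3.16, 2.05], [-2.99, -0.16], [-3.1, 3.1]. Speed limits (rad/s): [2.79, 2.79, 3.14, 3.14, 3.14, 3.14].

### API

Orientations are given as a unit quaternion [w, x, y, z].
In Python, from plant import robot, viewer, ticket gives the robot as it stands.
- The arm moves only by the tool drive_tool, never from a script. Its argument "rows" is a list of rows, each a list of 6 numbers: the shift along the tool's x, y, z in units of 30 mm (1.0 is 30 mm), then the turn, a rotation vector about the tool's x, y, z in rad. In form: [[tx, ty, tz, ax, ay, az], ...]. A call has 1 to 12 rows; each row is the pose to reach, as a shift and turn from the pose commanded when the call began, along the tool's axes at that moment; what a row does not reach only later rows make up. A row lasts 1/10 s, in which the tool goes at most 50 mm and 8.59 degrees, less where a joint would pass 70% of its speed; a pose out of reach is approached as far as the arm can. A call with a gripper value outside its range is refused whole. "fingers" is the closure, from 0 (fully open) to 1 (shut), set as the call begins (left out, the last holds). The fingers move at their own pace and stop on an object; "grip_force" is the grip in N (left out, the last holds). Time passes only in rows, so rows that repeat a pose let the fingers close. It gives the time, the measured TCP pose, the force, the opening and the grip force at its end, in the units of the state.
- robot.get_state(): the state, without advancing time (a new reading comes with each control period).
- viewer.snapshot(name): name is "scene" or "top" or "wrist"; returns a dict with "color" (480x640x3 uint8, red, green, blue), "fx", "fy", "cx", "cy" (pixels), "rvec" (rotation vector, rad) and "tvec" (3), from world to camera coordinates, as OpenCV has them. Camera axes: x right, y down, z forward; pixel columns grow to the right and rows downward; lengths in m; the calibration is good to about 2 mm. The wrist camera is an equidistant fisheye: a pixel r from the principal point sees the ray r / f radians off the axis. A picture is of the moment at which its call begins. There is no depth.
- ticket.hand_in(): hands the job in; it is judged then, once.
The state is a dict: "t": time; "qpos": joint angles; "qvel": joint speeds; "joint_torque": joint torques, N m; "eef_pos": TCP position; "tool_rot": TCP orientation; "ft_force": force on the tool from outside, world axes, zero at the start; "torque": the same for the moment, N m; "width": opening from 0.0 (shut) to 1.0 (fully open); "grip_force": force on a finger pad.
Only numpy, scipy, OpenCV 4.12 (cv2) and the standard library are available. Lean on these libraries where they do the work, as an engineer would, in place of code of your own. Each camera call takes 0.05 s, during which the arm holds its last target. There are 200 camera calls.

### The job

Slide the white drip pan along the table, without lifting it, out of its parking place until it sits wholly inside the blue outline under the draining bar; only then hang every glaze test tile astride the bar, green tiles on the half towards the green arm and rust-red ones on the half towards the red arm, none touching another. Leave the tiles resting level on the bar, the pan inside its blue outline, and the jar and the bowl where they are.

Things in the scene. Friction and masses are not known exactly. Their poses are not given: they have to be found in the camera images.
- rack: fixed draining rack: level bar along own y between two painted arms (18 mm wide, top 172 mm up) that run back to posts 160 mm behind (own +x; feet from 147 mm). The arm at own +y is green, at -y rust-red. On the table under the bar is a blue outline, inside 390 mm (own y) by 190 mm (own x). Origin: on the table under the bar's middle, the outline's centre; x points roughly away from the robot.
- bar (a point): centre of the top face of the square wooden bar, 170 mm above the table; the bar is 20 mm wide and high, free for 350 mm between the arms. A black square collar round its middle (10 mm long, 28 mm wide, standing 8 mm above the bar) parts the two halves.
- park: white painted outline on the table, 360 mm by 160 mm inside, flat; the pan starts in it. Origin: its centre.
- pan: shallow white rectangular drip pan, loose: 140 mm (own x) by 340 mm (own y), 35 mm high, walls 4 mm, about 0.6 kg. Origin: centre of its underside. A black upright grip block, 20 mm wide (own y), 28 mm deep (own x), from 33 to 78 mm above the table, stands on a tongue on the near side, centred 95 mm from the pan's centre in own -x.
- pan_grip (a point): middle of the pan's grip block, 60 mm above the table; pinch it from above along the pan's own y
- green1: celadon green saddle-shaped glaze test tile, 0.1 kg, an upside-down U of 6 mm ceramic with pale feet: 50 mm over the legs (own x), 44 mm long (own y, along the open tunnel), 66 mm high, 38 mm free between the legs. Origin: centre of the underside between the feet; z up. Starts standing on its feet on the table. May be absent (None).
- green2: celadon green saddle-shaped glaze test tile, 0.1 kg, an upside-down U of 6 mm ceramic with pale feet: 50 mm over the legs (own x), 44 mm long (own y, along the open tunnel), 66 mm high, 38 mm free between the legs. Origin: centre of the underside between the feet; z up. Starts standing on its feet on the table. May be absent (None).
- green3: celadon green saddle-shaped glaze test tile, 0.1 kg, an upside-down U of 6 mm ceramic with pale feet: 50 mm over the legs (own x), 44 mm long (own y, along the open tunnel), 66 mm high, 38 mm free between the legs. Origin: centre of the underside between the feet; z up. Starts standing on its feet on the table. May be absent (None).
- rust1: rust red saddle-shaped glaze test tile, 0.1 kg, an upside-down U of 6 mm ceramic with pale feet: 50 mm over the legs (own x), 44 mm long (own y, along the open tunnel), 66 mm high, 38 mm free between the legs. Origin: centre of the underside between the feet; z up. Starts standing on its feet on the table. May be absent (None).
- rust2: rust red saddle-shaped glaze test tile, 0.1 kg, an upside-down U of 6 mm ceramic with pale feet: 50 mm over the legs (own x), 44 mm long (own y, along the open tunnel), 66 mm high, 38 mm free between the legs. Origin: centre of the underside between the feet; z up. Starts standing on its feet on the table. May be absent (None).
- rust3: rust red saddle-shaped glaze test tile, 0.1 kg, an upside-down U of 6 mm ceramic with pale feet: 50 mm over the legs (own x), 44 mm long (own y, along the open tunnel), 66 mm high, 38 mm free between the legs. Origin: centre of the underside between the feet; z up. Starts standing on its feet on the table. May be absent (None).
- green1_crown (a point): middle of the inner (under) face of green1's crown, 60 mm above its origin; it lies on the bar's top when the tile hangs
- green2_crown (a point): middle of the inner (under) face of green2's crown, 60 mm above its origin; it lies on the bar's top when the tile hangs
- green3_crown (a point): middle of the inner (under) face of green3's crown, 60 mm above its origin; it lies on the bar's top when the tile hangs
- rust1_crown (a point): middle of the inner (under) face of rust1's crown, 60 mm above its origin; it lies on the bar's top when the tile hangs
- rust2_crown (a point): middle of the inner (under) face of rust2's crown, 60 mm above its origin; it lies on the bar's top when the tile hangs
- rust3_crown (a point): middle of the inner (under) face of rust3's crown, 60 mm above its origin; it lies on the bar's top when the tile hangs
- glaze_jar: closed glaze jar, 70 mm across, 100 mm high, bystander; origin centre of its underside
- bowl: blue bowl, 110 mm across, 50 mm high, bystander; origin centre of its underside
Things that resemble listed ones, but are neither listed nor needed, are in the scene too. Leave any black look-alike of the rust1 alone.

How it is judged:
By the outcome, as a careful person would: the job done as asked, in the order asked, and still so for the second after the job is handed in, with the robot touching nothing.
Of green1, green2, green3, rust1, rust2, rust3 only 4 to 6 are there at a start; the rules pass over those that are not, and their reading is None.
At some moment in a run one of pan may be knocked a few centimetres aside while the robot is not near it.
It also fails if it takes over 210 s, if anything falls off the work surface, if the arm or the gripper's body presses on something with over 40 N, if the wrist force passes 120 N, or if a joint passes its speed limit or range.

## Working session

There is one attempt and no reset: what is moved stays moved. The work goes in short steps, Python scripts to look and compute and a tool call to move; the robot and the scene stay as the last step left them, time stands still between calls to the robot, and variables do not carry over. Pictures are saved under pics/ and viewed, at most 16 in all, crops included, and the job is handed in when it is done.

Besides the shell and the picture viewer there is one more tool, called after "Emit:" in YAML: its name, and indented under it one key for each argument. drive_tool: Moves the arm, as the interface text tells. Its arguments: {"type":"object","properties":{"rows":{"type":"array"},"fingers":{"type":"number"},"grip_force":{"type":"number"}},"required":["rows"]}

```bash
ls; mkdir -p pics; python3 - <<'E'
from plant import robot, viewer, ticket
import cv2
for n in ("scene","top"):
    s=viewer.snapshot(n); cv2.imwrite(f"pics/{n}0.png",s["color"][:,:,::-1]); print(n,{k:v for k,v in s.items() if k!="color"})
print(robot.get_state())
E
```

```text
pics
scene {'fx': 523.9153408581478, 'fy': 523.9153408581478, 'cx': 326.4983390023853, 'cy': 228.80499897682907, 'rvec': array([ 0.97110677,  2.2935862 , -1.25830825]), 'tvec': array([ 0.32585989, -0.07124181,  1.42884914])}
top {'fx': 469.4193287608434, 'fy': 469.4193287608434, 'cx': 312.0918664904327, 'cy': 241.83630699674353, 'rvec': array([ 2.12698709, -2.16219136,  0.16371228]), 'tvec': array([0.00371913, 0.47057872, 1.28063957])}
{'t': 0.1, 'qpos': array([ 1.56562244e+00,  3.85491712e-01,  6.72911787e-03, -4.01602387e-04,
       -1.19399600e+00, -2.58608012e-01]), 'qvel': array([-0.0015681 , -0.00203754,  0.0030914 ,  0.00169953, -0.00012623,
       -0.00160423]), 'joint_torque': array([-3.66704662e-04, -3.93317878e+01,  1.88932657e+01,  4.19795886e+00,
       -2.56516621e-03,  3.65290731e-06]), 'eef_pos': array([0.1628144 , 0.60289419, 0.24131557]), 'tool_rot': array([ 9.96854905e-04,  9.91304752e-01, -1.31582260e-01, -6.11513057e-05]), 'ft_force': array([ 0.83606355,  0.6626815 , -0.52242505]), 'torque': array([ 0.00670603, -0.04054873, -0.00911179]), 'grip_force': 0.0, 'width': 1.0009363180579647}
```

View pics/top0.png

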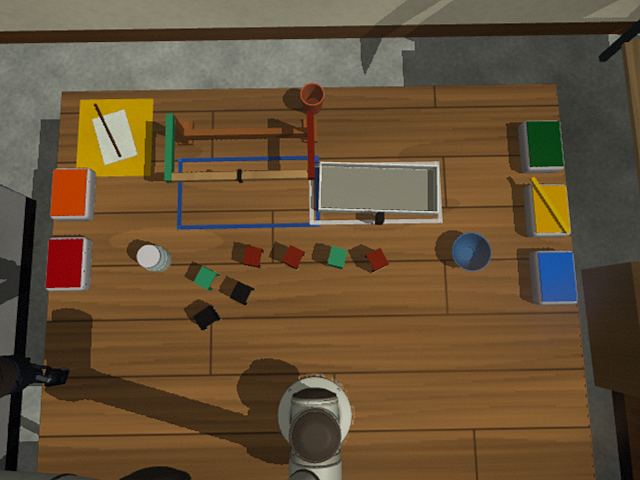

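View pics/scene0.png

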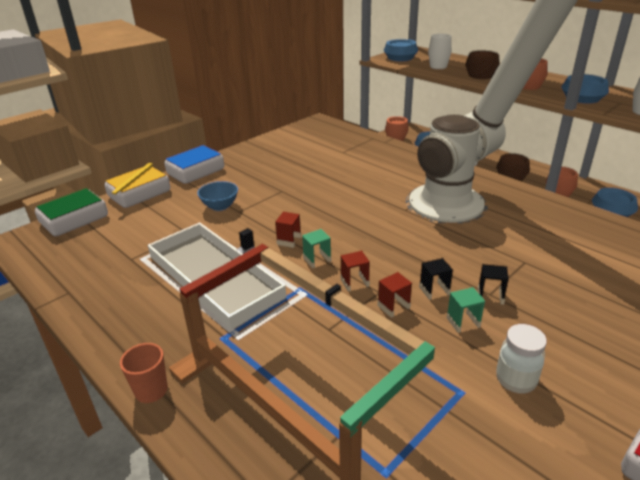

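Candidates (top picture). Rust: (253,256), (292,256), (376,260). Green: (336,257), (205,277). Look-alikes to leave alone: black tiles at (241,292) and (205,316). Other objects: orange pot at (312,95), bowl at (471,251), jar at (153,257). The pan's block is at (378,217). One close crop to check this choice.

```bash
cat > h.py <<'E'
import numpy as np, cv2
from plant import robot, viewer, ticket
from scipy.spatial.transform import Rotation as R
def cam(s): return cv2.Rodrigues(s["rvec"])[0], s["tvec"]
def unproj(s,uv,z,fish=False):
    M,t=cam(s); uv=np.atleast_2d(np.float64(uv))
    d=(uv-[s["cx"],s["cy"]])/[s["fx"],s["fy"]]
    if fish:
        r=np.linalg.norm(d,axis=1,keepdims=True)+1e-12
        d=np.c_[d/r*np.sin(r),np.cos(r)]
    else: d=np.c_[d,np.ones(len(d))]
    d=d@M; c=-M.T@t
    return c+d*((z-c[2])/d[:,2])[:,None]
def proj(s,P,fish=False):
    M,t=cam(s); p=np.atleast_2d(P)@M.T+t
    if fish:
        r=np.linalg.norm(p[:,:2],axis=1); k=(np.arctan2(r,p[:,2])/r)[:,None]; q=p[:,:2]*k
    else: q=p[:,:2]/p[:,2:]
    return q*[s["fx"],s["fy"]]+[s["cx"],s["cy"]]
def quat(s): q=s["tool_rot"]; return R.from_quat([q[1],q[2],q[3],q[0]])
def shot(n,out=None):
    s=viewer.snapshot(n)
    if out: cv2.imwrite(f"pics/{out}.png",s["color"][:,:,::-1])
    return s
def goal(p,yaw,cur=None):
    """tool-axes shift (30 mm units) and turn to reach tcp p, pointing down, tool y line at world angle yaw (mod pi)"""
    st=robot.get_state(); r0=quat(st); best=None
    for k in (-1,0,1,2):
        a=yaw+k*np.pi
        y=np.array([np.cos(a),np.sin(a),0]); z=np.array([0,0,-1.]); x=np.cross(y,z)
        v=(r0.inv()*R.from_matrix(np.c_[x,y,z])).as_rotvec()
        if best is None or np.linalg.norm(v)<np.linalg.norm(best): best=v
    print("shift",np.round(r0.inv().apply(np.array(p)-st["eef_pos"])/.03,2),"turn",np.round(best,3),"q",np.round(st["qpos"],2),"t",st["t"])
E
python3 - <<'E'
from h import *
s=shot("top"); c=s["color"]
M,t=cam(s); print("cam",-M.T@t)
crop=c[140:330,145:465]; crop=cv2.resize(crop,None,fx=2.5,fy=2.5,interpolation=cv2.INTER_CUBIC)
cv2.imwrite("pics/crop1.png",crop[:,:,::-1])
hsv=cv2.cvtColor(c,cv2.COLOR_RGB2HSV)
b=cv2.inRange(hsv,(105,140,60),(125,255,255)); b[:, :165]=0;b[:,340:]=0;b[:140]=0;b[240:]=0
ys,xs=np.nonzero(b); P=unproj(s,np.c_[xs,ys],0)
# fit outline centre-line
from scipy.optimize import least_squares
for w in (.004,.006,.008):
  def f(p):
    cs,sn=np.cos(p[2]),np.sin(p[2]); d=P[:,:2]-p[:2]; u=d@[cs,sn]; v=d@[-sn,cs]
    a=np.abs(u)-.095-w/2; e=np.abs(v)-.195-w/2
    return np.where(np.abs(a)<np.abs(e),a,e)
  r=least_squares(f,[np.median(P[:,0]),P[:,1].mean(),0.],loss="soft_l1",f_scale=.004); print("rack",w,r.x,r.cost,len(P))
E
```

```text
cam [2.74102416e-01 8.82206831e-04 1.33654891e+00]
rack 0.004 [0.62695367 0.18108559 0.00136316] 0.009116103980516523 1133
rack 0.006 [0.6270256 0.1810175 0.0020785] 0.006770854372278092 1133
rack 0.008 [0.62708182 0.1808532  0.00300758] 0.004997274008413873 1133
```

View pics/crop1.png

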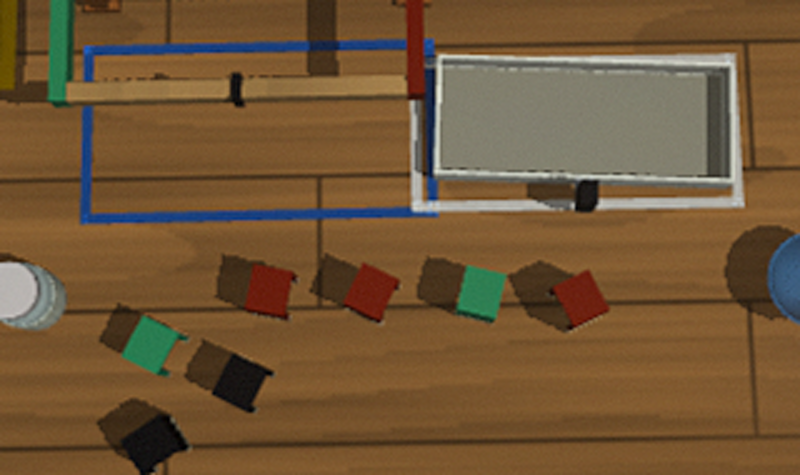

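The crop confirms the choice. The three red tiles are at crop (270,290), (371,292), (580,300), the two green at (150,345), (481,293), and two black look-alikes to leave. The bar runs from (65,93) to (408,85), and the pan is at the right with its block top at about (587,190).

```bash
python3 - <<'E'
from h import *
s=shot("top"); c=s["color"]; hsv=cv2.cvtColor(c,cv2.COLOR_RGB2HSV)
C=lambda p:np.array(p)/2.5+[145,140]-.3
B=unproj(s,C([[65,93],[408,85],[236,86]]),[.17,.17,.178]); print("bar",B.round(4))
P=unproj(s,C([[440,57],[729,70],[734,186],[433,178]]),.035)[:,:2]; print(P.round(4),np.linalg.norm(np.roll(P,-1,0)-P,axis=1)); print("pan",P.mean(0))
print("block",unproj(s,C([587,190]),.078))
# grip block dark mask
d=(hsv[:,:,2]<40)
m=np.zeros_like(d);m[205:235,360:400]=1
ys,xs=np.nonzero(d&m); print("dark px",xs.min(),xs.max(),ys.min(),ys.max())
for n,lo,hi in (("rust",(0,170,50),(8,255,255)),("green",(70,120,60),(90,255,255))):
  k=cv2.inRange(hsv,lo,hi); k[:240]=0;k[300:]=0;k[:,:180]=0;k[:,400:]=0
  cs,_=cv2.findContours(k,cv2.RETR_EXTERNAL,cv2.CHAIN_APPROX_NONE)
  for q in cs:
    if cv2.contourArea(q)<80: continue
    w=unproj(s,q[:,0],.066)[:,:2]; r=cv2.minAreaRect((w*1000).astype(np.float32)); print(n,q[:,0].mean(0).round(),np.round(r[0]),np.round(r[1]),round(r[2],1))
E
```

```text
bar [[0.6246 0.3565 0.17  ]
 [0.6275 0.0043 0.17  ]
 [0.6268 0.1798 0.178 ]]
[[ 0.7011 -0.0326]
 [ 0.6802 -0.3644]
 [ 0.5442 -0.3625]
 [ 0.559  -0.0219]] [0.33251437 0.13606372 0.34088662 0.14251937]
pan [ 0.62111413 -0.19535894]
block [[ 0.53340893 -0.18937471  0.078     ]]
dark px 375 383 212 224
rust [377. 259.] [ 416. -179.] [50. 45.] 25.6
rust [252. 256.] [430. 159.] [47. 52.] 77.8
rust [293. 256.] [427.  49.] [45. 51.] 63.1
green [206. 278.] [371. 284.] [54. 48.] 62.8
green [337. 257.] [424. -71.] [41. 50.] 75.8
```

```bash
python3 - <<'E'
from h import *
goal([.532,-.189,.2],np.pi/2-.055)
E
```

```text
shift [18.76 22.28  1.42] turn [ 0.001  0.    -0.209] q [ 1.57  0.39  0.01 -0.   -1.19 -0.26] t 0.2
```

Emit:
drive_tool:
  rows:
    - [10,12,0.7,0,0,-0.1]
    - [10,12,0.7,0,0,-0.1]
    - [10,12,0.7,0,0,-0.1]
    - [10,12,0.7,0,0,-0.1]
    - [10,12,0.7,0,0,-0.1]
    - [10,12,0.7,0,0,-0.1]
    - [10,12,0.7,0,0,-0.1]
    - [10,12,0.7,0,0,-0.1]
    - [10,12,0.7,0,0,-0.1]
    - [10,12,0.7,0,0,-0.1]
    - [10,12,0.7,0,0,-0.1]
    - [10,12,0.7,0,0,-0.1]
  fingers: 0

```text
t: 1.4
eef_pos: [0.3588, 0.1774, 0.2214]
tool_rot: [-0.0, 0.997, -0.082, 0.0]
ft_force: [-0.0, 0.5, -0.6]
width: 0.997
grip_force: 0.0
```

```bash
python3 - <<'E'
from h import *
goal([.532,-.189,.13],np.pi/2-.055)
E
```

```text
shift [ 7.7  11.1   3.04] turn [-0.   -0.   -0.11] q [ 0.87  0.01 -0.53 -0.   -1.03  0.54] t 1.4
```

Emit:
drive_tool:
  rows:
    - [7.7,11.1,1.5,0,0,-0.11]
    - [7.7,11.1,1.5,0,0,-0.11]
    - [7.7,11.1,1.5,0,0,-0.11]
    - [7.7,11.1,1.5,0,0,-0.11]
    - [7.7,11.1,1.5,0,0,-0.11]
    - [7.7,11.1,1.5,0,0,-0.11]
    - [7.7,11.1,1.5,0,0,-0.11]
    - [7.7,11.1,1.5,0,0,-0.11]
    - [7.7,11.1,1.5,0,0,-0.11]
    - [7.7,11.1,1.5,0,0,-0.11]
    - [7.7,11.1,2.3,0,0,-0.11]
    - [7.7,11.1,3.0,0,0,-0.11]

```text
t: 2.6
eef_pos: [0.5325, -0.1866, 0.1314]
tool_rot: [-0.0, 1.0, -0.026, 0.001]
ft_force: [0.8, 0.5, -0.7]
width: 1.002
grip_force: 0.0
```

```bash
python3 - <<'E'
from h import *
goal([.532,-.189,.052],np.pi/2-.055)
s=shot("wrist","w1"); print(s["fx"],s["cx"],s["cy"]); M,t=cam(s); print(-M.T@t)
for y in (-.01,.01):
  for x in(-.014,.014): print(proj(s,[.532+x,-.189+y,.078],True).round(1))
E
```

```text
shift [-0.02  0.08  2.65] turn [-0.    -0.001  0.003] q [-0.05  0.39 -0.29 -0.   -0.89  1.57] t 2.6
371.64829954431775 320.23260714205657 243.55589991645255
[ 0.6034003  -0.18952831  0.26282924]
[[345.6 298.2]]
[[344.  249.3]]
[[309. 300.]]
[[305.6 251.2]]
```

View pics/w1.png

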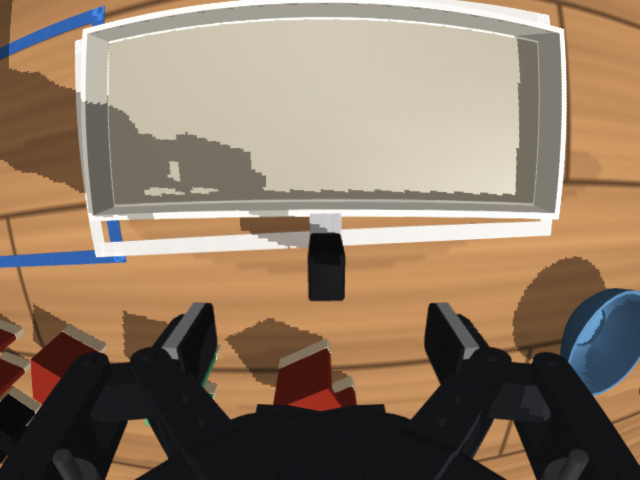

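The wrist view shows the block's top at about columns 308–344, rows 249–300, matching the projected prediction. Descending to pinch.

Emit:
drive_tool:
  rows:
    - [0,0.08,0.9,0,0,0]
    - [0,0.08,1.8,0,0,0]
    - [0,0.08,2.4,0,0,0]
    - [0,0.08,2.65,0,0,0]
    - [0,0.08,2.65,0,0,0]

```text
t: 3.15
eef_pos: [0.532, -0.1897, 0.0517]
tool_rot: [-0.0, 1.0, -0.026, -0.001]
ft_force: [0.6, -0.2, 0.4]
width: 1.003
grip_force: 0.0
```

Emit:
drive_tool:
  rows:
    - [0,0,0,0,0,0]
    - [0,0,0,0,0,0]
    - [0,0,0,0,0,0]
    - [0,0,0,0,0,0]
    - [0,0,0,0,0,0]
    - [0,0,0,0,0,0]
    - [0,0,0,0,0,0]
    - [0,0,0,0,0,0]
  fingers: 1
  grip_force: 40

```text
t: 3.95
eef_pos: [0.5325, -0.1909, 0.0525]
tool_rot: [0.0, 1.0, -0.026, 0.0]
ft_force: [-0.5, 1.8, 5.8]
width: 0.231
grip_force: 40.3
```

```bash
python3 - <<'E'
from h import *
goal([.532,.181,.052],np.pi/2+.004)
E
```

```text
shift [-6.700e-01 -1.238e+01  1.000e-02] turn [ 0.    -0.001 -0.057] q [-0.06  0.49 -0.37  0.   -0.71  1.58] t 3.95
```

Emit:
drive_tool:
  rows:
    - [-0.02,-0.3,0,0,0,0]
    - [-0.05,-0.8,0,0,0,-0.003]
    - [-0.07,-1.4,0,0,0,-0.006]
    - [-0.11,-2.0,0,0,0,-0.01]
    - [-0.14,-2.6,0,0,0,-0.013]
    - [-0.17,-3.2,0,0,0,-0.016]
    - [-0.2,-3.8,0,0,0,-0.02]
    - [-0.24,-4.4,0,0,0,-0.023]
    - [-0.27,-5.0,0,0,0,-0.026]
    - [-0.3,-5.6,0,0,0,-0.03]
    - [-0.33,-6.2,0,0,0,-0.03]
    - [-0.33,-6.2,0,0,0,-0.03]

```text
t: 5.15
eef_pos: [0.5329, -0.0031, 0.0525]
tool_rot: [-0.0, 1.0, -0.011, 0.001]
ft_force: [-2.0, 6.6, 5.7]
width: 0.232
grip_force: 40.2
```

```bash
python3 - <<'E'
from h import *
goal([.532,.181,.052],np.pi/2+.004); print(robot.get_state()["ft_force"])
E
```

```text
shift [-0.17 -6.13  0.02] turn [-0.001 -0.002 -0.027] q [ 0.3   0.45 -0.45 -0.   -0.67  1.25] t 5.15
[-2.04102939  6.55827322  5.6875003 ]
```

Emit:
drive_tool:
  rows:
    - [0,-0.3,0,0,0,0]
    - [-0.02,-0.8,0,0,0,-0.003]
    - [-0.04,-1.4,0,0,0,-0.006]
    - [-0.05,-2.0,0,0,0,-0.01]
    - [-0.07,-2.6,0,0,0,-0.013]
    - [-0.09,-3.2,0,0,0,-0.016]
    - [-0.1,-3.8,0,0,0,-0.02]
    - [-0.12,-4.4,0,0,0,-0.023]
    - [-0.14,-5.0,0,0,0,-0.026]
    - [-0.16,-5.6,0,0,0,-0.028]
    - [-0.17,-6.1,0,0,0,-0.028]
    - [-0.17,-6.1,0,0,0,-0.028]

```text
t: 6.35
eef_pos: [0.5321, 0.1794, 0.0525]
tool_rot: [-0.0, 1.0, 0.002, 0.001]
ft_force: [-2.5, 3.8, 6.8]
width: 0.231
grip_force: 40.5
```

```bash
python3 - <<'E'
from h import *
goal([.532,.181,.052],np.pi/2+.004)
s=shot("top"); crop=cv2.resize(s["color"][140:330,145:465],None,fx=2.5,fy=2.5,interpolation=cv2.INTER_CUBIC)
cv2.imwrite("pics/crop2.png",crop[:,:,::-1])
E
```

```text
shift [-0.   -0.05  0.02] turn [-0.001 -0.001  0.   ] q [ 0.61  0.49 -0.38  0.   -0.7   0.96] t 6.35
```

View pics/crop2.png

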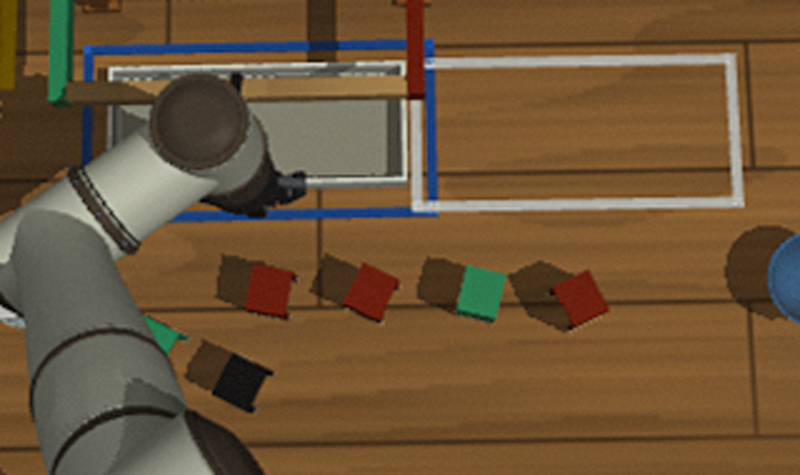

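The pan's rim spans crop columns 107–407, inside the blue outline (93–427), with clearance at both ends. Releasing, then rising.

Emit:
drive_tool:
  rows:
    - [0,0,0,0,0,0]
    - [0,0,0,0,0,0]
    - [0,0,0,0,0,0]
    - [0,0,0,0,0,0]
    - [0,0,0,0,0,0]
    - [0,0,0,0,0,0]
    - [0,0,0,0,0,0]
    - [0,0,-0.7,0,0,0]
    - [0,0,-2,0,0,0]
    - [0,0,-3.5,0,0,0]
    - [0,0,-5,0,0,0]
    - [0,0,-6,0,0,0]
  fingers: 0

```text
t: 7.6
eef_pos: [0.5324, 0.1786, 0.2357]
tool_rot: [-0.001, 1.0, 0.002, 0.002]
ft_force: [0.1, 0.4, 0.5]
width: 0.996
grip_force: 0.0
```

```bash
python3 - <<'E'
from h import *
goal([.40,.13,.25],np.pi/2)
E
```

```text
shift [-4.42  1.6  -0.5 ] turn [-0.002 -0.004  0.005] q [ 0.61  0.28 -0.16  0.   -1.12  0.96] t 7.6
```

Emit:
drive_tool:
  rows:
    - [-5.6,2.6,-0.5,0,0,0]
    - [-5.6,2.6,-0.5,0,0,0]
    - [-5.6,2.6,-0.5,0,0,0]
    - [-5.6,2.6,-0.5,0,0,0]
    - [-5.6,2.6,-0.5,0,0,0]
    - [-5.6,2.6,-0.5,0,0,0]
    - [-5.6,2.6,-0.5,0,0,0]

```text
t: 8.3
eef_pos: [0.3646, 0.1001, 0.247]
tool_rot: [-0.0, 1.0, 0.002, 0.0]
ft_force: [-0.3, 0.1, 0.1]
width: 0.998
grip_force: 0.0
```

```bash
python3 - <<'E'
from h import *
s=shot("wrist","w2"); M,t=cam(s); print(-M.T@t, robot.get_state()["eef_pos"])
E
```

```text
[0.4357028  0.10114611 0.37842659] [0.36470438 0.10014463 0.24678093]
```

View pics/w2.png

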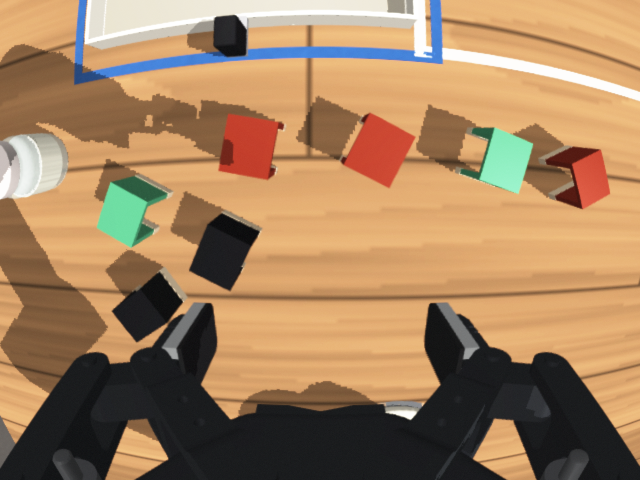

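The wrist view shows all five tiles upright: red crowns at (250,147), (378,149), (590,178); green at (126,212), (506,160). Each tunnel's openings face left and right, so roughly along world y. Measuring the crown tops.

```bash
cat > tiles.py <<'E'
from h import *
def tiles(s):
    hsv=cv2.cvtColor(s["color"],cv2.COLOR_RGB2HSV); out=[]
    for n,lo,hi in (("rust",(0,150,185),(8,255,255)),("green",(65,90,190),(90,255,255))):
        k=cv2.inRange(hsv,lo,hi); k=cv2.morphologyEx(k,cv2.MORPH_OPEN,np.ones((3,3)))
        for q in cv2.findContours(k,cv2.RETR_EXTERNAL,cv2.CHAIN_APPROX_NONE)[0]:
            if cv2.contourArea(q)<300: continue
            w=unproj(s,q[:,0],.066,True)[:,:2]; r=cv2.minAreaRect((w*1000).astype(np.float32))
            b=cv2.boxPoints(r); L=[(b[(i+1)%4]-b[i]) for i in range(2)]
            v=min(L,key=lambda v:abs(v[1]))   # edge nearest world x = own x
            a=np.arctan2(v[1],v[0]); a=(a+np.pi/2)%np.pi-np.pi/2
            out.append((n,*np.round(r[0]),a)); print(n,q[:,0].mean(0).round(),"c",np.round(r[0],1),"len x",round(float(np.linalg.norm(v))),"other",[round(float(np.linalg.norm(u))) for u in L],"yaw",round(float(a),3))
    return out
if __name__=="__main__": tiles(shot("wrist"))
E
python3 tiles.py
```

```text
rust [591. 179.] c [ 414.7 -177.5] len x 49 other [44, 49] yaw 0.452
rust [247. 147.] c [429.7 162.4] len x 50 other [50, 43] yaw -0.199
rust [379. 150.] c [426.5  51.2] len x 50 other [50, 44] yaw -0.446
green [121. 214.] c [372.4 290.7] len x 49 other [49, 44] yaw -0.487
green [505. 160.] c [423.6 -68.8] len x 50 other [50, 44] yaw -0.254
```

```bash
python3 - <<'E'
t=open('h.py').read().replace("for k in (-1,0,1,2):","for k in (1,):").replace('print("shift"','print("tcp",st["eef_pos"].round(4),"shift"')
open('h.py','w').write(t)
E
python3 -c "
from h import *
goal([.4297,.1624,.13],-.199)"
```

```text
tcp [0.3647 0.1001 0.2466] shift [ 2.18 -2.07  3.88] turn [ 1.000e-03 -0.000e+00  1.774e+00] q [ 0.7  -0.06 -0.53  0.   -1.1   0.87] t 8.4
```

Emit:
drive_tool:
  rows:
    - [2.18,-2.07,2,0,0,1.774]
    - [2.18,-2.07,2,0,0,1.774]
    - [2.18,-2.07,2,0,0,1.774]
    - [2.18,-2.07,2,0,0,1.774]
    - [2.18,-2.07,2,0,0,1.774]
    - [2.18,-2.07,2,0,0,1.774]
    - [2.18,-2.07,2,0,0,1.774]
    - [2.18,-2.07,2,0,0,1.774]
    - [2.18,-2.07,2,0,0,1.774]
    - [2.18,-2.07,3,0,0,1.774]
    - [2.18,-2.07,3.88,0,0,1.774]
    - [2.18,-2.07,3.88,0,0,1.774]

```text
t: 9.6
eef_pos: [0.4275, 0.1607, 0.1263]
tool_rot: [-0.005, -0.631, 0.776, 0.0]
ft_force: [0.2, -0.5, 0.4]
width: 0.999
grip_force: 0.0
```

```bash
python3 - <<'E'
from h import *
goal([.4297,.1624,.042],-.199)
s=shot("wrist","w3")
E
```

```text
tcp [0.4275 0.1607 0.1263] shift [-0.09 -0.08  2.81] turn [ 0.006 -0.007 -0.007] q [ 0.72  0.23 -0.55 -0.   -0.8  -0.92] t 9.6
```

View pics/w3.png

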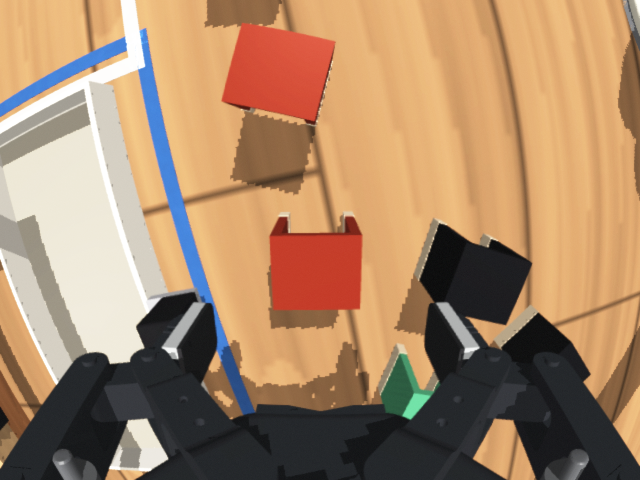

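The tile is centred and aligned between the jaws, legs left and right, crown at (316,270). A black look-alike sits near the right finger, so I'll narrow the opening to keep clear.

Emit:
drive_tool:
  rows:
    - [-0.05,-0.05,0,0,0,0]
    - [-0.09,-0.08,0,0.006,-0.007,-0.007]
    - [-0.09,-0.08,0.8,0.006,-0.007,-0.007]
    - [-0.09,-0.08,1.7,0.006,-0.007,-0.007]
    - [-0.09,-0.08,2.4,0.006,-0.007,-0.007]
    - [-0.09,-0.08,2.8,0.006,-0.007,-0.007]
    - [-0.09,-0.08,2.8,0.006,-0.007,-0.007]
  fingers: 0.2

```text
t: 10.35
eef_pos: [0.4315, 0.1638, 0.0453]
tool_rot: [0.003, -0.637, 0.771, -0.0]
ft_force: [0.0, 0.2, 0.7]
width: 0.803
grip_force: 0.0
```

Emit:
drive_tool:
  rows:
    - [0,0,0,0,0,0]
    - [0,0,0,0,0,0]
    - [0,0,0,0,0,0]
    - [0,0,0,0,0,0]
    - [0,0,0,0,0,0]
    - [0,0,0,0,0,0]
  fingers: 1
  grip_force: 30

```text
t: 10.95
eef_pos: [0.4326, 0.1648, 0.0473]
tool_rot: [0.006, -0.636, 0.771, -0.0]
ft_force: [-0.3, 0.6, 6.4]
width: 0.577
grip_force: 32.0
```

```bash
python3 -c "
from h import *
goal([.627,.1435,.25],.005)"
```

```text
tcp [0.4326 0.1648 0.0473] shift [-0.59 -6.55 -6.7 ] turn [-0.008  0.008 -0.196] q [ 0.72  0.37 -0.63  0.   -0.56 -0.91] t 10.95
```

Emit:
drive_tool:
  rows:
    - [0,0,-0.5,0,0,0]
    - [0,0,-1.5,0,0,0]
    - [0,0,-3,-0.004,0.004,0]
    - [0,0,-4.5,-0.008,0.008,0]
    - [0,0,-6,-0.008,0.008,-0.05]
    - [-0.1,-0.8,-6.7,-0.008,0.008,-0.1]
    - [-0.2,-2,-6.7,-0.008,0.008,-0.15]
    - [-0.35,-3.4,-6.7,-0.008,0.008,-0.196]
    - [-0.45,-4.8,-6.7,-0.008,0.008,-0.196]
    - [-0.55,-6.0,-6.7,-0.008,0.008,-0.196]
    - [-0.59,-6.5,-6.7,-0.008,0.008,-0.196]
    - [-0.59,-6.55,-6.7,-0.008,0.008,-0.196]

```text
t: 12.15
eef_pos: [0.6278, 0.1422, 0.2465]
tool_rot: [0.002, 0.708, -0.706, -0.001]
ft_force: [0.5, 0.3, -1.0]
width: 0.58
grip_force: 31.7
```

Emit:
drive_tool:
  rows:
    - [0,0,0,0,0,0]
    - [0,0,0,0,0,0]

```text
t: 12.35
eef_pos: [0.6257, 0.1429, 0.2486]
tool_rot: [0.001, 0.709, -0.706, -0.0]
ft_force: [-1.0, -0.2, -1.1]
width: 0.576
grip_force: 31.7
```

```bash
python3 -c "
from h import *
goal([.627,.1435,.157],.005)
s=shot('scene','s4'); c=s['color'][180:480,130:530]; cv2.imwrite('pics/s4.png',cv2.resize(c,None,fx=2,fy=2)[:,:,::-1])"
```

```text
tcp [0.6257 0.1429 0.2486] shift [-0.02 -0.05  3.05] turn [ 0.002 -0.002 -0.001] q [ 0.48  0.41  0.06  0.   -1.23 -0.47] t 12.35
```

View pics/s4.png

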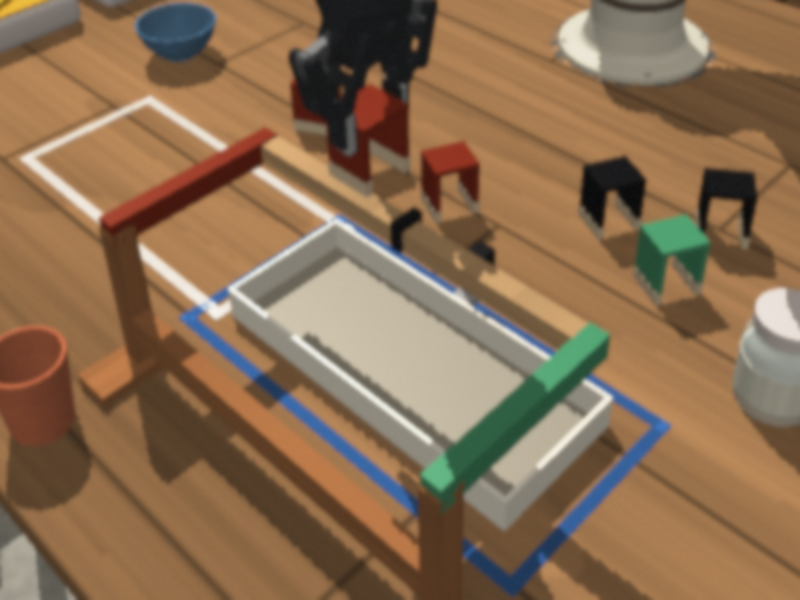

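The tile hangs straight in the gripper above the red half, next to the collar (crop (400,230)), and the pan is inside the outline. Lowering.

Emit:
drive_tool:
  rows:
    - [0,0,0.8,0,0,0]
    - [0,0,1.6,0,0,0]
    - [0,0,2.3,0,0,0]
    - [0,0,2.7,0,0,0]
    - [0,0,2.85,0,0,0]
    - [0,0,2.95,0,0,0]
    - [0,0,3.0,0,0,0]
    - [0,0,3.0,0,0,0]
    - [0,0,3.0,0,0,0]

```text
t: 13.3
eef_pos: [0.6269, 0.1429, 0.1595]
tool_rot: [0.0, 0.709, -0.706, 0.0]
ft_force: [0.5, -0.3, -0.4]
width: 0.581
grip_force: 31.7
```

Emit:
drive_tool:
  rows:
    - [0,0,0.05,0,0,0]
    - [0,0,0.1,0,0,0]
    - [0,0,0.13,0,0,0]
    - [0,0,0.13,0,0,0]

```text
t: 13.7
eef_pos: [0.627, 0.1429, 0.1574]
tool_rot: [0.0, 0.709, -0.705, 0.001]
ft_force: [-3.4, 0.1, 7.7]
width: 0.579
grip_force: 32.6
```

Emit:
drive_tool:
  rows:
    - [0,0,0,0,0,0]
    - [0,0,0,0,0,0]
    - [0,0,0,0,0,0]
    - [0,0,0,0,0,0]
    - [0,0,-0.5,0,0,0]
    - [0,0,-1.2,0,0,0]
    - [0,0,-2,0,0,0]
    - [0,0,-3,0,0,0]
    - [0,0,-3.3,0,0,0]
  fingers: 0.2

```text
t: 14.6
eef_pos: [0.6282, 0.1432, 0.2575]
tool_rot: [-0.002, 0.709, -0.706, 0.002]
ft_force: [0.4, -0.1, 0.7]
width: 0.799
grip_force: 0.0
```

```bash
python3 -c "
from h import *
goal([.4265,.0512,.25],-.446)
s=shot('wrist','w5')"
```

```text
tcp [0.6282 0.1432 0.2575] shift [3.04 6.74 0.22] turn [-0.004  0.001  0.45 ] q [ 0.48  0.41  0.08  0.   -1.24 -0.47] t 14.6
```

View pics/w5.png

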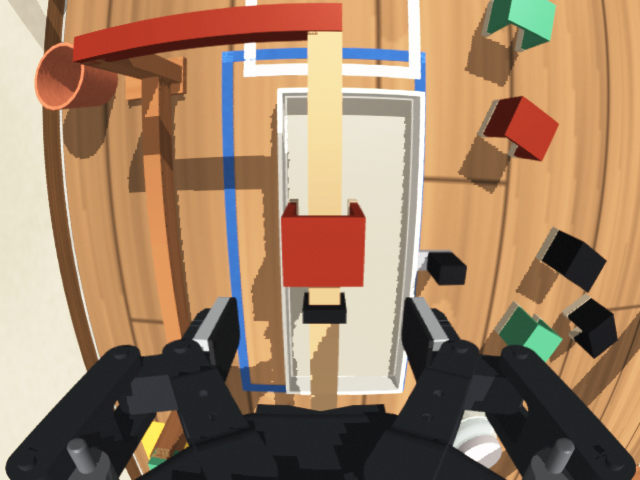

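The first tile sits astride the bar beside the collar at crown (324,252). But the pan's near rim (column 424) now lies over the blue line, so the pan seems to have been knocked. Measuring it now.

```bash
python3 - <<'E'
from h import *
s=shot("wrist")
P=unproj(s,[[280,90],[424,92],[403,392],[287,390]],.035,True)[:,:2]; print(P.round(3),np.linalg.norm(np.roll(P,-1,0)-P,axis=1).round(3),P.mean(0).round(3))
print("block",unproj(s,[[452,262]],.078,True).round(3))
print("blue",unproj(s,[[226,55],[425,58],[245,387],[235,220]],0,True).round(3))
s=shot("top"); crop=cv2.resize(s["color"][145:265,160:360],None,fx=4,fy=4,interpolation=cv2.INTER_CUBIC)
cv2.imwrite("pics/crop6.png",crop[:,:,::-1])
E
```

```text
[[0.667 0.026]
 [0.53  0.024]
 [0.527 0.364]
 [0.668 0.358]] [0.137 0.339 0.141 0.332] [0.598 0.193]
block [[0.507 0.18  0.078]]
blue [[ 0.729 -0.02   0.   ]
 [ 0.519 -0.018  0.   ]
 [ 0.728  0.385  0.   ]
 [ 0.722  0.16   0.   ]]
```

View pics/crop6.png

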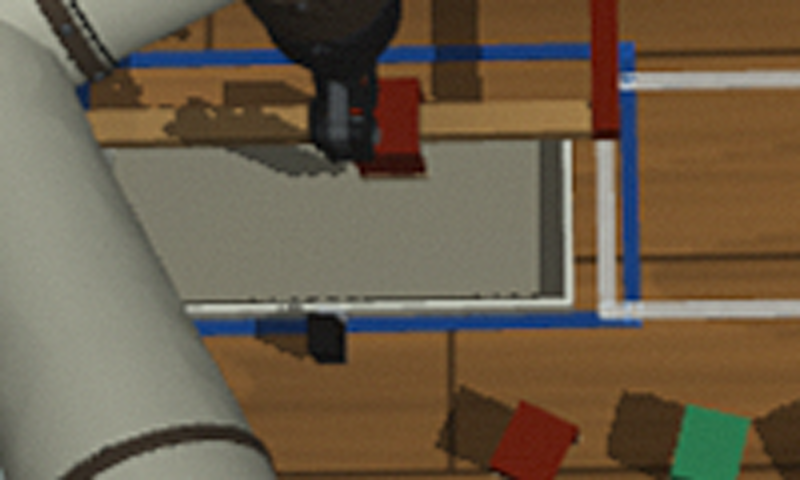

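The pan was knocked about 28 mm towards the robot. Its near rim (row 303 in the crop) reaches the blue line at row 325, and the block top is at (327,338). Sliding it back before hanging more tiles.

```bash
python3 -c "
from h import *
goal([.505,.187,.20],np.pi/2)"
```

```text
tcp [0.6265 0.143  0.2534] shift [-1.48  4.04  1.79] turn [ 2.000e-03  1.000e-03 -1.567e+00] q [ 0.48  0.41  0.07  0.   -1.24 -0.47] t 14.75
```

Emit:
drive_tool:
  rows:
    - [-1.48,4.04,0,0,0,-1.57]
    - [-1.48,4.04,0,0,0,-1.57]
    - [-1.48,4.04,0,0,0,-1.57]
    - [-1.48,4.04,0,0,0,-1.57]
    - [-1.48,4.04,0,0,0,-1.57]
    - [-1.48,4.04,0,0,0,-1.57]
    - [-1.48,4.04,0,0,0,-1.57]
    - [-1.48,4.04,0,0,0,-1.57]
    - [-1.48,4.04,0.5,0,0,-1.57]
    - [-1.48,4.04,1,0,0,-1.57]
    - [-1.48,4.04,1.6,0,0,-1.57]
    - [-1.48,4.04,1.8,0,0,-1.57]
  fingers: 0

```text
t: 15.95
eef_pos: [0.5033, 0.1856, 0.1962]
tool_rot: [0.003, 1.0, 0.001, -0.004]
ft_force: [-0.1, -0.2, 0.3]
width: 1.001
grip_force: 0.0
```

```bash
python3 - <<'E'
from h import *
s=shot("wrist","w7"); c=s["color"]; g=c.max(axis=2)
k=np.zeros(g.shape,np.uint8); k[215:330,225:425]=(g[215:330,225:425]<70)*255
for q in cv2.findContours(k,cv2.RETR_EXTERNAL,cv2.CHAIN_APPROX_NONE)[0]:
    if cv2.contourArea(q)>100:
        x,y,w,h=cv2.boundingRect(q); print(x,y,w,h, unproj(s,[[x,y+h],[x+w,y+h]],.078,True).round(4))
goal([.505,.187,.052],np.pi/2)
E
```

```text
295 215 27 41 [[0.4914 0.2035 0.078 ]
 [0.4914 0.1843 0.078 ]]
tcp [0.5035 0.1857 0.1964] shift [ 0.09 -0.07  4.81] turn [0.005 0.007 0.001] q [ 0.66  0.28 -0.27 -0.   -1.03  0.92] t 16.0
```

View pics/w7.png

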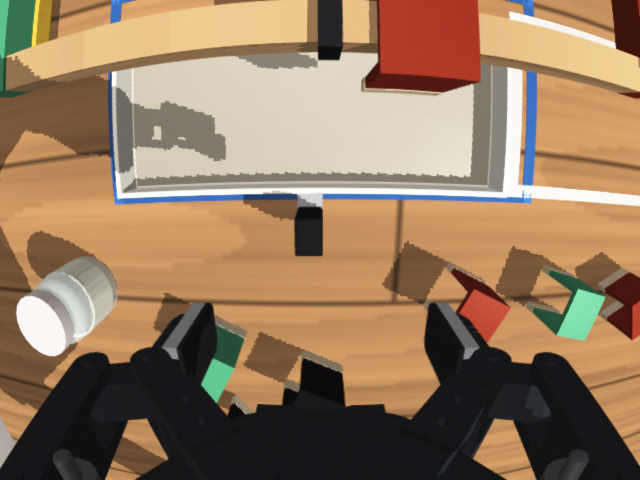

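The block's near top edge is at row 256, columns 295–322, giving its centre at about (0.5055, 0.194). The near rim (row 195) lies on the blue line. Gripping it.

Emit:
drive_tool:
  rows:
    - [0.07,-0.27,1,0,0,0]
    - [0.07,-0.27,2.4,0,0,0]
    - [0.07,-0.27,3.6,0,0,0]
    - [0.07,-0.27,4.4,0,0,0]
    - [0.07,-0.27,4.75,0,0,0]
    - [0.07,-0.27,4.75,0,0,0]

```text
t: 16.6
eef_pos: [0.5067, 0.1942, 0.0563]
tool_rot: [0.002, 1.0, 0.001, -0.002]
ft_force: [-0.3, -0.6, 0.7]
width: 1.003
grip_force: 0.0
```

Emit:
drive_tool:
  rows:
    - [0,0,0,0,0,0]
    - [0,0,0,0,0,0]
    - [0,0,0,0,0,0]
    - [0,0,0,0,0,0]
    - [0,0,0,0,0,0]
    - [0,0,0,0,0,0]
    - [0,0,0,0,0,0]
    - [0,0,0,0,0,0]
  fingers: 1
  grip_force: 40

```text
t: 17.4
eef_pos: [0.5073, 0.1945, 0.0583]
tool_rot: [0.001, 1.0, 0.001, -0.0]
ft_force: [-2.6, -1.1, 5.2]
width: 0.228
grip_force: 40.4
```

```bash
python3 -c "
from h import *
goal([.533,.181,.052],np.pi/2+.004)"
```

```text
tcp [0.5073 0.1945 0.0583] shift [0.86 0.45 0.21] turn [ 0.001  0.001 -0.001] q [ 0.66  0.46 -0.42  0.   -0.7   0.91] t 17.4
```

Emit:
drive_tool:
  rows:
    - [0.1,0.05,0,0,0,0]
    - [0.25,0.12,0,0,0,0]
    - [0.45,0.22,0,0,0,0]
    - [0.65,0.32,0,0,0,0]
    - [0.8,0.39,0,0,0,0]
    - [0.88,0.43,0,0,0,0]
    - [0.88,0.43,0,0,0,0]
    - [0.88,0.43,0,0,0,0]

```text
t: 18.2
eef_pos: [0.5331, 0.1824, 0.0583]
tool_rot: [0.001, 1.0, 0.003, -0.001]
ft_force: [-4.8, 1.8, 6.7]
width: 0.227
grip_force: 40.5
```

Emit:
drive_tool:
  rows:
    - [0,0,0,0,0,0]
    - [0,0,0,0,0,0]
    - [0,0,0,0,0,0]
    - [0,0,0,0,0,0]
    - [0,0,0,0,0,0]
    - [0,0,0,0,0,0]
    - [0,0,0,0,0,0]
    - [0,0,-0.7,0,0,0]
    - [0,0,-2,0,0,0]
    - [0,0,-3.5,0,0,0]
    - [0,0,-4.8,0,0,0]
    - [0,0,-4.8,0,0,0]
  fingers: 0

```text
t: 19.4
eef_pos: [0.5369, 0.1835, 0.2081]
tool_rot: [-0.002, 1.0, 0.002, 0.005]
ft_force: [0.5, 0.6, 0.3]
width: 1.004
grip_force: 0.0
```

```bash
cat > pan.py <<'E'
from h import *
# project model of pan rim and outline on a wrist/top view and score by eye
def draw(s,pan,fish,name):
    im=s["color"][:,:,::-1].copy(); x,y,a=pan; c,sn=np.cos(a),np.sin(a)
    for w,l,z,col,o in ((.07,.17,.035,(0,0,255),(x,y,c,sn)),(.095,.195,0,(0,255,255),(.627,.181,1,.004))):
        q=np.array([[w,l],[w,-l],[-w,-l],[-w,l],[w,l]]); q=np.concatenate([np.linspace(q[i],q[i+1],12) for i in range(4)])
        P=np.c_[o[0]+q[:,0]*o[2]-q[:,1]*o[3],o[1]+q[:,0]*o[3]+q[:,1]*o[2],np.full(len(q),z)]
        cv2.polylines(im,[proj(s,P,fish).round().astype(np.int32)],False,col,1)
    cv2.imwrite(f"pics/{name}.png",im)
E
python3 - <<'E'
from pan import *
s=shot("wrist"); draw(s,(.627,.181,.004),True,"w8")
goal([.4265,.0512,.25],-.446)
E
```

```text
tcp [0.5351 0.1829 0.2048] shift [-3.63  4.37 -1.54] turn [-7.00e-03 -1.00e-03  2.02e+00] q [ 0.62  0.31 -0.2   0.   -1.05  0.96] t 19.45
```

View pics/w8.png

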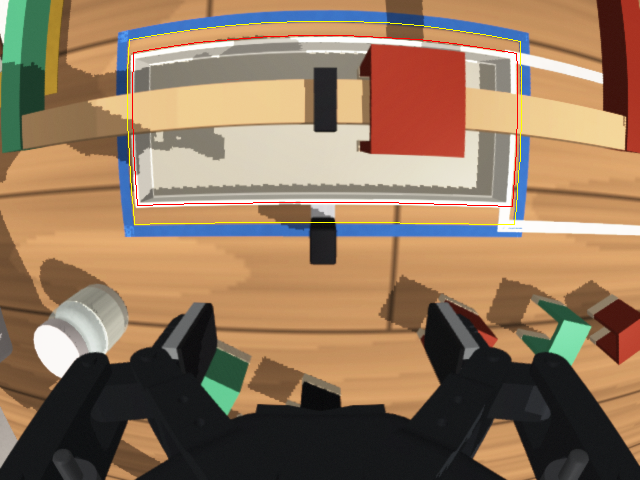

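The model outlines land on the picture. The pan's rim (133–518, 42–205) is well inside the blue outline. On to rust tile 2.

Emit:
drive_tool:
  rows:
    - [-3.6,4.4,0,0,0,2.02]
    - [-3.6,4.4,0,0,0,2.02]
    - [-3.6,4.4,0,0,0,2.02]
    - [-3.6,4.4,0,0,0,2.02]
    - [-3.6,4.4,0,0,0,2.02]
    - [-3.6,4.4,0,0,0,2.02]
    - [-3.6,4.4,0,0,0,2.02]
    - [-3.6,4.4,0,0,0,2.02]
    - [-3.6,4.4,0,0,0,2.02]
    - [-3.6,4.4,0,0,0,2.02]
    - [-3.6,4.4,0,0,0,2.02]
    - [-3.6,4.4,0,0,0,2.02]
  fingers: 0.15

```text
t: 20.65
eef_pos: [0.4254, 0.0493, 0.2005]
tool_rot: [-0.002, -0.62, 0.784, 0.0]
ft_force: [-0.0, 0.6, 0.3]
width: 0.851
grip_force: 0.0
```

Emit:
drive_tool:
  rows:
    - [0,0,1,0,0,0.15]
    - [0,0,2,0,0,0.22]
    - [0,0,2.5,0,0,0.22]
    - [0,0,2.5,0,0,0.22]
    - [0,0,2.5,0,0,0.22]
    - [0,0,2.5,0,0,0.22]

```text
t: 21.25
eef_pos: [0.4266, 0.0498, 0.1274]
tool_rot: [-0.0, -0.533, 0.846, -0.0]
ft_force: [0.0, 0.5, -0.7]
width: 0.848
grip_force: 0.0
```

```bash
python3 -c "
from tiles import *
tiles(shot('wrist'))
goal([.4265,.0512,.042],-.446)"
```

```text
green [500. 465.] c [362.  286.2] len x 21 other [60, 21] yaw 0.393
green [228.  71.] c [423.7 -68.8] len x 50 other [50, 44] yaw -0.256
tcp [0.4267 0.0499 0.1276] shift [-0.04  0.03  2.85] turn [-0.001 -0.     0.   ] q [ 0.5   0.18 -0.61  0.   -0.77 -0.94] t 21.3
```

Emit:
drive_tool:
  rows:
    - [0,0.03,0.8,0,0,0]
    - [-0.03,0.03,1.7,0,0,0]
    - [-0.04,0.03,2.4,0,0,0]
    - [-0.04,0.03,2.8,0,0,0]
    - [-0.04,0.03,2.8,0,0,0]

```text
t: 21.8
eef_pos: [0.4252, 0.0507, 0.042]
tool_rot: [-0.002, -0.533, 0.846, -0.0]
ft_force: [-0.1, -0.3, 0.4]
width: 0.846
grip_force: 0.0
```

Emit:
drive_tool:
  rows:
    - [0,0,0,0,0,0]
    - [0,0,0,0,0,0]
    - [0,0,0,0,0,0]
    - [0,0,0,0,0,0]
    - [0,0,0,0,0,0]
    - [0,0,0,0,0,0]
    - [0,0,0,0,0,0]
  fingers: 1
  grip_force: 30

```text
t: 22.5
eef_pos: [0.4266, 0.0514, 0.0439]
tool_rot: [0.0, -0.533, 0.846, -0.0]
ft_force: [-0.6, -0.0, 6.8]
width: 0.583
grip_force: 32.0
```

```bash
python3 -c "
from h import *
goal([.627,.090,.25],.005)"
```

```text
tcp [0.4266 0.0514 0.0439] shift [-4.04 -5.48 -6.86] turn [-0.001 -0.    -0.451] q [ 0.5   0.33 -0.71  0.   -0.53 -0.95] t 22.5
```

Emit:
drive_tool:
  rows:
    - [0,0,-0.5,0,0,0]
    - [0,0,-1.5,0,0,0]
    - [0,0,-3,0,0,0]
    - [0,0,-4.5,0,0,0]
    - [0,0,-6,0,0,-0.1]
    - [-0.4,-0.55,-6.86,0,0,-0.2]
    - [-1.2,-1.6,-6.86,0,0,-0.3]
    - [-2.1,-2.8,-6.86,0,0,-0.4]
    - [-3.0,-4.1,-6.86,0,0,-0.451]
    - [-3.7,-5.0,-6.86,0,0,-0.451]
    - [-4.04,-5.48,-6.86,0,0,-0.451]
    - [-4.04,-5.48,-6.86,0,0,-0.451]

```text
t: 23.7
eef_pos: [0.6279, 0.0899, 0.2463]
tool_rot: [0.002, 0.709, -0.706, -0.001]
ft_force: [-0.9, 0.1, -1.0]
width: 0.584
grip_force: 31.6
```

Emit:
drive_tool:
  rows:
    - [0,0,0,0,0,0]
    - [0,0,0,0,0,0]
    - [0,0,0,0,0,0]

```text
t: 24.0
eef_pos: [0.6257, 0.0895, 0.2488]
tool_rot: [0.001, 0.709, -0.705, 0.0]
ft_force: [-0.7, -0.5, -0.2]
width: 0.58
grip_force: 31.6
```

```bash
python3 -c "
from h import *
goal([.627,.090,.154],.005)"
```

```text
tcp [0.6257 0.0895 0.2488] shift [-0.02 -0.05  3.16] turn [ 0.001 -0.001  0.   ] q [ 0.4   0.39  0.04  0.   -1.22 -0.39] t 24.0
```

Emit:
drive_tool:
  rows:
    - [0,0,0.8,0,0,0]
    - [-0.02,-0.03,1.6,0,0,0]
    - [-0.02,-0.03,2.3,0,0,0]
    - [-0.02,-0.03,2.75,0,0,0]
    - [-0.02,-0.03,2.95,0,0,0]
    - [-0.02,-0.03,3.05,0,0,0]
    - [-0.02,-0.03,3.12,0,0,0]
    - [-0.02,-0.03,3.18,0,0,0]
    - [-0.02,-0.03,3.22,0,0,0]
    - [-0.02,-0.03,3.22,0,0,0]

```text
t: 25.0
eef_pos: [0.6281, 0.0903, 0.154]
tool_rot: [-0.0, 0.709, -0.705, 0.001]
ft_force: [-2.1, 0.7, 4.5]
width: 0.579
grip_force: 32.2
```

Emit:
drive_tool:
  rows:
    - [0,0,0,0,0,0]
    - [0,0,0,0,0,0]
    - [0,0,0,0,0,0]
    - [0,0,0,0,0,0]
    - [0,0,-0.5,0,0,0]
    - [0,0,-1.2,0,0,0]
    - [0,0,-2,0,0,0]
    - [0,0,-3,0,0,0]
    - [0,0,-3.3,0,0,0]
  fingers: 0.2

```text
t: 25.9
eef_pos: [0.629, 0.0905, 0.2543]
tool_rot: [-0.002, 0.709, -0.705, 0.002]
ft_force: [0.6, 0.3, 0.7]
width: 0.8
grip_force: 0.0
```

```bash
python3 -c "
from pan import *
s=shot('wrist'); draw(s,(.627,.181,.004),True,'w9')
goal([.4147,-.1775,.25],.452)"
```

```text
tcp [0.6289 0.0905 0.2543] shift [8.9  7.19 0.11] turn [-0.005 -0.001 -0.447] q [ 0.4   0.39  0.05  0.   -1.22 -0.39] t 25.95
```

View pics/w9.png

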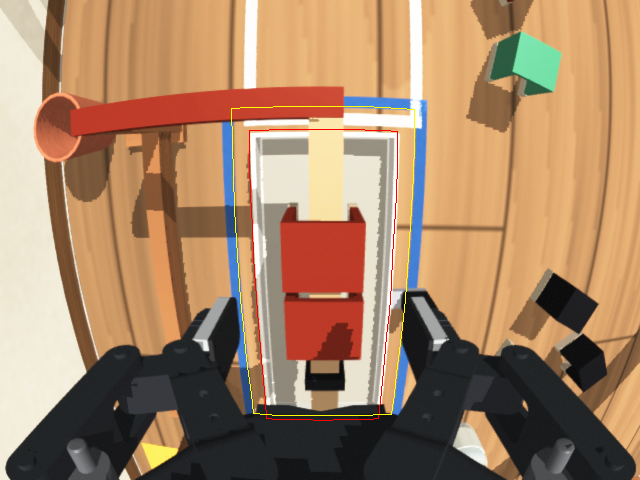

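Two tiles hang level (crowns (323,257) and (323,330)) with a gap between them, and the pan still matches its model. On to rust tile 3.

Emit:
drive_tool:
  rows:
    - [8.9,7.2,0,0,0,-0.447]
    - [8.9,7.2,0,0,0,-0.447]
    - [8.9,7.2,0,0,0,-0.447]
    - [8.9,7.2,0,0,0,-0.447]
    - [8.9,7.2,0,0,0,-0.447]
    - [8.9,7.2,0,0,0,-0.447]
    - [8.9,7.2,0,0,0,-0.447]
    - [8.9,7.2,1,0,0,-0.447]
    - [8.9,7.2,2.2,0,0,-0.447]
    - [8.9,7.2,3.5,0,0,-0.447]
    - [8.9,7.2,4.2,0,0,-0.447]
    - [8.9,7.2,4.2,0,0,-0.447]
  fingers: 0.15

```text
t: 27.15
eef_pos: [0.4093, -0.1777, 0.1216]
tool_rot: [0.003, 0.847, -0.531, -0.005]
ft_force: [0.0, 0.8, -0.3]
width: 0.854
grip_force: 0.0
```

```bash
python3 -c "
from tiles import *
tiles(shot('wrist','w10'))
goal([.4147,-.1775,.042],.452)"
```

```text
green [251. 400.] c [410.8 -77.5] len x 20 other [20, 28] yaw -0.653
tcp [ 0.4112 -0.178   0.1237] shift [ 0.04 -0.13  2.72] turn [ 0.006  0.002 -0.   ] q [-0.04  0.22 -0.57  0.   -0.78  0.49] t 27.2
```

Emit:
drive_tool:
  rows:
    - [0,0,0,0,0,0]
    - [0,0,0.8,0,0,0]
    - [0,0,1.7,0,0,0]
    - [0,0,2.4,0,0,0]
    - [0,0,2.75,0,0,0]
    - [0,0,2.75,0,0,0]
    - [0,0,2.75,0,0,0]

```text
t: 27.9
eef_pos: [0.4136, -0.1782, 0.0439]
tool_rot: [0.001, 0.848, -0.53, 0.001]
ft_force: [0.5, -0.0, -0.0]
width: 0.85
grip_force: 0.0
```

Emit:
drive_tool:
  rows:
    - [0,0,0,0,0,0]
    - [0,0,0,0,0,0]
    - [0,0,0,0,0,0]
    - [0,0,0,0,0,0]
    - [0,0,0,0,0,0]
    - [0,0,0,0,0,0]
    - [0,0,0,0,0,0]
  fingers: 1
  grip_force: 30

```text
t: 28.6
eef_pos: [0.4136, -0.1782, 0.044]
tool_rot: [0.0, 0.848, -0.53, 0.001]
ft_force: [-0.3, 1.6, 6.8]
width: 0.58
grip_force: 31.5
```

```bash
python3 -c "
from h import *
goal([.627,.037,.25],.005)"
```

```text
tcp [ 0.4136 -0.1782  0.044 ] shift [-3.33 -9.54 -6.87] turn [-0.001 -0.002  0.448] q [-0.04  0.36 -0.66  0.   -0.55  0.49] t 28.6
```

Emit:
drive_tool:
  rows:
    - [0,0,-0.5,0,0,0]
    - [0,0,-1.5,0,0,0]
    - [0,0,-3,0,0,0]
    - [0,0,-4.5,0,0,0]
    - [0,0,-6,0,0,0.1]
    - [-0.15,-0.5,-6.9,0,0,0.2]
    - [-0.55,-1.7,-6.9,0,0,0.3]
    - [-1.05,-3.0,-6.9,0,0,0.4]
    - [-1.55,-4.4,-6.9,0,0,0.448]
    - [-2.05,-5.8,-6.9,0,0,0.448]
    - [-2.5,-7.2,-6.9,0,0,0.448]
    - [-3.0,-8.5,-6.9,0,0,0.448]

```text
t: 29.8
eef_pos: [0.6036, 0.016, 0.2489]
tool_rot: [0.001, 0.709, -0.706, -0.0]
ft_force: [0.6, -0.7, -1.0]
width: 0.581
grip_force: 31.8
```

```bash
python3 -c "
from h import *
goal([.627,.037,.25],.005)"
```

```text
tcp [0.6036 0.016  0.2489] shift [-0.7  -0.78 -0.04] turn [ 0.002 -0.001 -0.001] q [ 0.29  0.35 -0.04  0.   -1.19 -0.29] t 29.8
```

Emit:
drive_tool:
  rows:
    - [-0.4,-0.4,0,0,0,0]
    - [-0.68,-0.74,0,0,0,0]
    - [-0.68,-0.74,0,0,0,0]
    - [-0.68,-0.74,0,0,0,0]

```text
t: 30.2
eef_pos: [0.6243, 0.0344, 0.2489]
tool_rot: [0.001, 0.708, -0.706, -0.0]
ft_force: [-0.2, -0.3, -1.5]
width: 0.585
grip_force: 31.7
```

```bash
python3 -c "
from h import *
goal([.627,.037,.154],.005)"
```

```text
tcp [0.6243 0.0344 0.2489] shift [-0.09 -0.1   3.16] turn [ 0.003 -0.002 -0.002] q [ 0.31  0.38  0.02  0.   -1.21 -0.31] t 30.2
```

Emit:
drive_tool:
  rows:
    - [-0.08,-0.07,0.8,0,0,0]
    - [-0.08,-0.07,1.6,0,0,0]
    - [-0.08,-0.07,2.3,0,0,0]
    - [-0.08,-0.07,2.75,0,0,0]
    - [-0.08,-0.07,2.95,0,0,0]
    - [-0.08,-0.07,3.05,0,0,0]
    - [-0.08,-0.07,3.12,0,0,0]
    - [-0.08,-0.07,3.18,0,0,0]
    - [-0.08,-0.07,3.22,0,0,0]
    - [-0.08,-0.07,3.22,0,0,0]

```text
t: 31.2
eef_pos: [0.6275, 0.0373, 0.1541]
tool_rot: [0.0, 0.709, -0.706, 0.001]
ft_force: [-0.5, 0.4, 5.1]
width: 0.583
grip_force: 32.2
```

Emit:
drive_tool:
  rows:
    - [0,0,0,0,0,0]
    - [0,0,0,0,0,0]
    - [0,0,0,0,0,0]
    - [0,0,0,0,0,0]
    - [0,0,-0.5,0,0,0]
    - [0,0,-1.2,0,0,0]
    - [0,0,-2,0,0,0]
    - [0,0,-3,0,0,0]
    - [0,0,-3.3,0,0,0]
  fingers: 0.2

```text
t: 32.1
eef_pos: [0.6286, 0.0375, 0.2553]
tool_rot: [-0.001, 0.709, -0.706, 0.002]
ft_force: [0.0, 0.3, 0.7]
width: 0.805
grip_force: 0.0
```

```bash
python3 -c "
from h import *
goal([.4237,-.0688,.25],-.255)"
```

```text
tcp [0.6286 0.0375 0.2553] shift [3.51 6.85 0.14] turn [-0.005 -0.     0.259] q [ 0.32  0.38  0.04  0.   -1.22 -0.31] t 32.1
```

Placed. Next, the green tile at (0.4237, -0.0688).

Emit:
drive_tool:
  rows:
    - [3.51,6.85,0,0,0,0.259]
    - [3.51,6.85,0,0,0,0.259]
    - [3.51,6.85,0,0,0,0.259]
    - [3.51,6.85,0,0,0,0.259]
    - [3.51,6.85,0,0,0,0.259]
    - [3.51,6.85,1,0,0,0.259]
    - [3.51,6.85,2.2,0,0,0.259]
    - [3.51,6.85,3.5,0,0,0.259]
    - [3.51,6.85,4.2,0,0,0.259]
    - [3.51,6.85,4.2,0,0,0.259]
    - [3.51,6.85,4.2,0,0,0.259]
  fingers: 0.15

```text
t: 33.2
eef_pos: [0.4221, -0.0689, 0.1262]
tool_rot: [-0.001, -0.612, 0.791, -0.0]
ft_force: [0.2, -0.1, 0.0]
width: 0.846
grip_force: 0.0
```

```bash
python3 -c "
from tiles import *
tiles(shot('wrist','w11'))
goal([.4237,-.0688,.042],-.255)"
```

```text
green [316. 268.] c [423.9 -69.2] len x 49 other [49, 43] yaw -0.255
tcp [ 0.4227 -0.0688  0.1269] shift [-0.01 -0.03  2.83] turn [-0.001 -0.001  0.   ] q [ 0.22  0.18 -0.62  0.   -0.77 -0.48] t 33.25
```

Emit:
drive_tool:
  rows:
    - [0,0,0.8,0,0,0]
    - [0,0,1.7,0,0,0]
    - [0,0,2.4,0,0,0]
    - [0,0,2.77,0,0,0]
    - [0,0,2.77,0,0,0]
    - [0,0,2.77,0,0,0]

```text
t: 33.85
eef_pos: [0.423, -0.0688, 0.0441]
tool_rot: [0.0, -0.612, 0.791, -0.001]
ft_force: [0.3, 0.2, 0.3]
width: 0.852
grip_force: 0.0
```

Emit:
drive_tool:
  rows:
    - [0,0,0,0,0,0]
    - [0,0,0,0,0,0]
    - [0,0,0,0,0,0]
    - [0,0,0,0,0,0]
    - [0,0,0,0,0,0]
    - [0,0,0,0,0,0]
    - [0,0,0,0,0,0]
  fingers: 1
  grip_force: 30

```text
t: 34.55
eef_pos: [0.4229, -0.0688, 0.0442]
tool_rot: [0.0, -0.612, 0.791, -0.001]
ft_force: [-1.3, 0.1, 6.7]
width: 0.581
grip_force: 31.1
```

```bash
python3 -c "
from h import *
goal([.627,.230,.25],.005)"
```

```text
tcp [ 0.4229 -0.0688  0.0442] shift [-11.35  -4.09  -6.86] turn [-0.002 -0.001 -0.26 ] q [ 0.22  0.33 -0.71  0.   -0.53 -0.48] t 34.55
```

Emit:
drive_tool:
  rows:
    - [0,0,-0.5,0,0,0]
    - [0,0,-1.5,0,0,0]
    - [0,0,-3,0,0,0]
    - [0,0,-4.5,0,0,0]
    - [-0.3,0,-6,0,0,-0.1]
    - [-1.2,-0.4,-6.9,0,0,-0.2]
    - [-2.5,-0.9,-6.9,0,0,-0.26]
    - [-4.0,-1.45,-6.9,0,0,-0.26]
    - [-5.5,-2.0,-6.9,0,0,-0.26]
    - [-7.0,-2.5,-6.9,0,0,-0.26]
    - [-8.4,-3.0,-6.9,0,0,-0.26]
    - [-9.8,-3.5,-6.9,0,0,-0.26]

```text
t: 35.75
eef_pos: [0.5981, 0.1909, 0.2491]
tool_rot: [0.001, 0.709, -0.705, -0.0]
ft_force: [1.1, -0.1, -0.6]
width: 0.579
grip_force: 31.9
```

```bash
python3 -c "
from h import *
goal([.627,.230,.25],.005)"
```

```text
tcp [0.5981 0.1909 0.2491] shift [-1.3  -0.97 -0.03] turn [ 0.002 -0.001  0.   ] q [ 0.57  0.39  0.03  0.   -1.21 -0.56] t 35.75
```

Emit:
drive_tool:
  rows:
    - [-0.8,-0.6,0,0,0,0]
    - [-1.28,-0.95,0,0,0,0]
    - [-1.28,-0.95,0,0,0,0]
    - [-1.28,-0.95,0,0,0,0]

```text
t: 36.15
eef_pos: [0.6255, 0.2277, 0.2485]
tool_rot: [0.002, 0.709, -0.705, -0.0]
ft_force: [-0.6, -0.1, -0.8]
width: 0.577
grip_force: 31.9
```

```bash
python3 -c "
from h import *
goal([.627,.230,.154],.005)"
```

```text
tcp [0.6255 0.2277 0.2485] shift [-0.08 -0.06  3.15] turn [ 0.003 -0.002  0.   ] q [ 0.59  0.45  0.13  0.   -1.25 -0.59] t 36.15
```

Emit:
drive_tool:
  rows:
    - [-0.07,-0.04,0.8,0,0,0]
    - [-0.07,-0.04,1.6,0,0,0]
    - [-0.07,-0.04,2.3,0,0,0]
    - [-0.07,-0.04,2.75,0,0,0]
    - [-0.07,-0.04,2.95,0,0,0]
    - [-0.07,-0.04,3.05,0,0,0]
    - [-0.07,-0.04,3.12,0,0,0]
    - [-0.07,-0.04,3.18,0,0,0]
    - [-0.07,-0.04,3.22,0,0,0]
    - [-0.07,-0.04,3.22,0,0,0]

```text
t: 37.15
eef_pos: [0.6277, 0.23, 0.1543]
tool_rot: [0.0, 0.709, -0.705, 0.001]
ft_force: [-2.0, -0.1, 4.8]
width: 0.583
grip_force: 32.3
```

Emit:
drive_tool:
  rows:
    - [0,0,0,0,0,0]
    - [0,0,0,0,0,0]
    - [0,0,0,0,0,0]
    - [0,0,0,0,0,0]
    - [0,0,-0.5,0,0,0]
    - [0,0,-1.2,0,0,0]
    - [0,0,-2,0,0,0]
    - [0,0,-3,0,0,0]
    - [0,0,-3.3,0,0,0]
  fingers: 0.2

```text
t: 38.05
eef_pos: [0.6287, 0.2304, 0.2555]
tool_rot: [-0.002, 0.709, -0.705, 0.001]
ft_force: [-0.4, -0.0, 1.0]
width: 0.798
grip_force: 0.0
```

```bash
python3 -c "
from h import *
goal([.3724,.2907,.25],-.487)"
```

```text
tcp [0.6287 0.2304 0.2555] shift [-2.05  8.53  0.15] turn [-0.004  0.002  0.492] q [ 0.59  0.45  0.15  0.   -1.26 -0.59] t 38.05
```

Emit:
drive_tool:
  rows:
    - [-2.05,8.5,0,0,0,0.492]
    - [-2.05,8.5,0,0,0,0.492]
    - [-2.05,8.5,0,0,0,0.492]
    - [-2.05,8.5,0,0,0,0.492]
    - [-2.05,8.5,0,0,0,0.492]
    - [-2.05,8.5,0,0,0,0.492]
    - [-2.05,8.5,1,0,0,0.492]
    - [-2.05,8.5,2.2,0,0,0.492]
    - [-2.05,8.5,3.5,0,0,0.492]
    - [-2.05,8.5,4.2,0,0,0.492]
    - [-2.05,8.5,4.2,0,0,0.492]
    - [-2.05,8.5,4.2,0,0,0.492]
  fingers: 0.2

```text
t: 39.25
eef_pos: [0.3723, 0.2902, 0.126]
tool_rot: [-0.001, -0.516, 0.857, -0.001]
ft_force: [0.4, -0.3, 0.2]
width: 0.796
grip_force: 0.0
```

```bash
python3 -c "
from tiles import *
tiles(shot('wrist','w12'))
goal([.3724,.2907,.042],-.487)"
```

```text
green [320. 269.] c [372.1 291.1] len x 49 other [49, 43] yaw -0.487
tcp [0.3726 0.2907 0.1268] shift [0.   0.01 2.83] turn [-0. -0.  0.] q [ 1.01  0.25 -0.52  0.   -0.8  -1.49] t 39.3
```

View pics/w12.png

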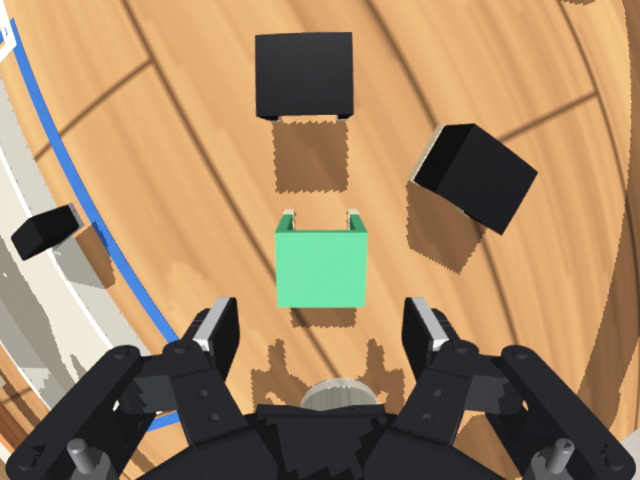

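The last green tile (crown (320,269)) is aligned between the fingers, with the black look-alikes and the jar clear of them. Descending.

Emit:
drive_tool:
  rows:
    - [0,0,0.8,0,0,0]
    - [0,0,1.7,0,0,0]
    - [0,0,2.4,0,0,0]
    - [0,0,2.77,0,0,0]
    - [0,0,2.77,0,0,0]
    - [0,0,2.77,0,0,0]

```text
t: 39.9
eef_pos: [0.3724, 0.2908, 0.0439]
tool_rot: [0.0, -0.516, 0.857, 0.0]
ft_force: [0.4, 0.6, 0.1]
width: 0.8
grip_force: 0.0
```

Emit:
drive_tool:
  rows:
    - [0,0,0,0,0,0]
    - [0,0,0,0,0,0]
    - [0,0,0,0,0,0]
    - [0,0,0,0,0,0]
    - [0,0,0,0,0,0]
    - [0,0,0,0,0,0]
    - [0,0,0,0,0,0]
  fingers: 1
  grip_force: 30

```text
t: 40.6
eef_pos: [0.3724, 0.2908, 0.0441]
tool_rot: [0.0, -0.516, 0.857, 0.0]
ft_force: [-1.6, 1.7, 5.6]
width: 0.579
grip_force: 32.0
```

```bash
python3 -c "
from h import *
goal([.627,.295,.25],.005)"
```

```text
tcp [0.3724 0.2908 0.0441] shift [-4.1  -7.44 -6.86] turn [-0.     0.001 -0.491] q [ 1.01  0.39 -0.6  -0.   -0.58 -1.49] t 40.6
```

Emit:
drive_tool:
  rows:
    - [0,0,-0.5,0,0,0]
    - [0,0,-1.5,0,0,0]
    - [0,0,-3,0,0,0]
    - [0,0,-4.5,0,0,0]
    - [0,0,-6,0,0,-0.1]
    - [-0.3,-0.6,-6.9,0,0,-0.22]
    - [-0.9,-1.7,-6.9,0,0,-0.36]
    - [-1.6,-3.0,-6.9,0,0,-0.49]
    - [-2.3,-4.3,-6.9,0,0,-0.49]
    - [-3.0,-5.5,-6.9,0,0,-0.49]
    - [-3.6,-6.5,-6.9,0,0,-0.49]
    - [-4.0,-7.2,-6.9,0,0,-0.49]

```text
t: 41.8
eef_pos: [0.6208, 0.2946, 0.2481]
tool_rot: [0.002, 0.708, -0.707, -0.0]
ft_force: [-0.6, 1.3, -1.1]
width: 0.581
grip_force: 31.6
```

Emit:
drive_tool:
  rows:
    - [0,0,0,0,0,0]
    - [0,0,0,0,0,0]

```text
t: 42.0
eef_pos: [0.6187, 0.2947, 0.2482]
tool_rot: [0.002, 0.708, -0.706, -0.0]
ft_force: [0.2, -0.1, 0.1]
width: 0.581
grip_force: 31.7
```

```bash
python3 -c "
from h import *
goal([.627,.295,.154],.005)"
```

```text
tcp [0.6187 0.2947 0.2482] shift [-0.02 -0.29  3.14] turn [ 0.004 -0.002 -0.003] q [ 0.68  0.49  0.19 -0.   -1.28 -0.68] t 42.0
```

Emit:
drive_tool:
  rows:
    - [0,-0.2,0.5,0,0,0]
    - [0,-0.24,1.4,0,0,0]
    - [0,-0.24,2.2,0,0,0]
    - [0,-0.24,2.75,0,0,0]
    - [0,-0.24,2.95,0,0,0]
    - [0,-0.24,3.05,0,0,0]
    - [0,-0.24,3.12,0,0,0]
    - [0,-0.24,3.18,0,0,0]
    - [0,-0.24,3.22,0,0,0]
    - [0,-0.24,3.22,0,0,0]

```text
t: 43.0
eef_pos: [0.6264, 0.2954, 0.1542]
tool_rot: [0.0, 0.708, -0.706, 0.0]
ft_force: [-1.3, 0.2, 2.4]
width: 0.585
grip_force: 31.9
```

Emit:
drive_tool:
  rows:
    - [0,0,0,0,0,0]
    - [0,0,0,0,0,0]
    - [0,0,0,0,0,0]
    - [0,0,0,0,0,0]
    - [0,0,-0.5,0,0,0]
    - [0,0,-1.2,0,0,0]
    - [0,0,-2,0,0,0]
    - [0,0,-3,0,0,0]
    - [0,4,-3.3,0,0,0]
    - [0,7.5,-3.3,0,0,0]
    - [0,7.5,-3.3,0,0,0]
    - [0,7.5,-3.3,0,0,0]
  fingers: 0.2

```text
t: 44.2
eef_pos: [0.4247, 0.2941, 0.2513]
tool_rot: [0.001, 0.708, -0.706, 0.0]
ft_force: [-0.5, 1.4, 0.4]
width: 0.801
grip_force: 0.0
```

```bash
python3 - <<'E'
from pan import *
s=shot("top"); draw(s,(.627,.181,.004),False,"t"); a=cv2.imread("pics/t.png")[130:330,140:440]
s=shot("scene"); b=s["color"][180:480,130:530,::-1]
a=cv2.resize(a,(600,400),interpolation=cv2.INTER_CUBIC)[:270]; b=cv2.resize(b,(600,450))[:330]
cv2.imwrite("pics/end.png",np.vstack([a,b]))
E
```

```text
(no output)
```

View pics/end.png

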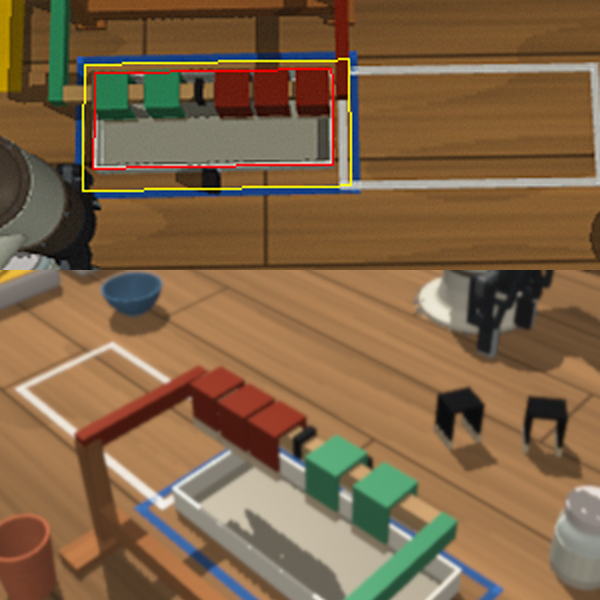

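All five tiles hang level and apart from one another, red at (235,92), (270,92), (312,92) and green at (111,97), (163,95). The pan fits its model inside the outline, and the arm is clear of everything.

```bash
python3 -c "
from h import *
print(robot.get_state()['ft_force'], ticket.hand_in())"
```

```text
the job is handed in; nothing more can be done
[1.18888816 1.24690165 0.56835168] None
```

Job handed in, with no verdict returned: in the final pictures the pan sits inside the blue outline and all five tiles present (three rust, two green) hang level and apart on their own halves, though the pan was knocked about 28 mm out around when the first tile was hung and I slid it back before hanging the other four.

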